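Hang the camera bracket on the slotted upright

ROBOT

A 6-joint arm with a two-finger parallel gripper is mounted at the origin on the work surface. World frame = base frame: x ahead of the robot, y to its left, z up, the work surface at z = 0. Lengths are in m, angles in rad, forces in N, time in s.
With the tool pointing down it reaches from about 0.35 to 0.975 m from the base axis. Payload 7.1 kg.
Tool frame: the origin (TCP) lies between the finger pads; the fingertips stand 17 mm ahead of it and the grasp point (between the pads) lies 2 mm behind it; z points along the fingers, y is the direction in which the jaws open and shut (so a half turn about z gives the same grasp; the last joint's range is limited). The gripper opens to 88 mm and grips with 3 to 60 N. Pads are 20 mm wide; open, the fingers measure 115 mm over their backs; the gripper's body (75 mm by 178 mm) begins 61 mm behind the grasp point.
Start: joints at [1.259, 0.423, 1.63, -0, 1.089, -0.019], TCP at [0.18, 0.598, 0.24] pointing down, gripper open.
Joint ranges: [-3, 3], [-0.9, 2.11], [0.09, 2.58], [-1.31, 4.45], [0.11, 2.69], [-2.54, 2.54]. Speed limits (rad/s): [2.39, 2.39, 3.01, 3.14, 3.14, 3.14].

INTERFACE

Orientations are given as a unit quaternion [w, x, y, z].
In Python, from station import env gives the robot as it stands.
- The arm moves only by the tool jog_arm, never from a script. Its argument "commands" is a list that holds one entry, the list of rows, each a list of 7 numbers: the shift along the tool's x, y, z scaled (see below), then the turn, a rotation vector about the tool's x, y, z scaled (see below), then the gripper command: -1 is fully open, 1 is shut, values between are in proportion. A call has 1 to 20 rows; each row is the pose to reach, as a shift and turn from the pose measured when the call began, along the tool's axes at that moment; what a row does not reach only later rows make up. The controller multiplies each number of a shift by 0.08 m and each number of a turn by 90 degrees. A row lasts 1/10 s, in which the tool goes at most 50 mm and 8.59 degrees, less where a joint would pass 70% of its speed; a pose out of reach is approached as far as the arm can. A call with a number of a shift or a turn outside -1 to 1 is refused whole. A call with a gripper value outside its range is refused whole. The fingers move at their own pace and stop on an object; the grip force is fixed at half the most. Time passes only in rows, so rows that repeat a pose let the fingers close. It gives the time, the measured TCP pose, the force and the opening at its end, in the units of the state.
- env.sense(): the state, without advancing time (a new reading comes with each control period).
- env.get_image(name): name is "side" or "top" or "wrist"; returns the picture (420x560x3 uint8, red, green, blue); there is no depth.
- env.camera_params(name): a dict with "K" (3x3 intrinsics, pixels), "R" (3x3) and "t" (3): a world point X has camera coordinates R X + t. Camera axes: x right, y down, z forward; pixel columns grow to the right and rows downward; lengths in m; the calibration is good to about 2 mm. A picture is of the moment at which its call begins: read the wrist's pose just before it. camera_params takes no time and is no camera call; for the wrist camera it gives the pose at the moment of the call.
- env.sign_off(): hands the job in, once; it reports no verdict.
Trained networks look in the newest picture that a camera, given by its name, has taken for a name from the list of things; names that differ only in an ending like _2 or _b are one class to them, and where a whole thing is asked for, a point or a joint stands for the part that bears it (a point fixed in the world has none). Each returns a list of dicts, best first, with "confidence" (0 to 1); they miss things now and then, are a little off and sometimes report something else, mostly with a low value. They report only what shows in the picture. A call takes as long as a camera call. They do not tell look-alikes from the thing itself.
- env.look_for(camera, name): "point" ([x, y, z] in m, in world coordinates, good to about 4 mm: the middle of the surface that is visible of it).
- env.spot_point(camera, name): "point" ([x, y, z] in m, in world coordinates, good to about 4 mm: a listed point, or the origin of a listed thing).
The state is a dict: "t": time; "qpos": joint angles; "joint_vel": joint speeds; "effort": joint torques, N m; "ee_pos": TCP position; "orientation": TCP orientation; "wrist_force": force on the tool from outside, world axes, zero at the start; "moment": the same for the moment, N m; "gripper_width": opening from 0.0 (shut) to 1.0 (fully open).
Only numpy, scipy, OpenCV 4.12 (cv2) and the standard library are available. Lean on these libraries where they do the work, as an engineer would, in place of code of your own. Each camera call takes 0.05 s, during which the arm holds its last target. There are 200 camera calls.

TASK

Hang the loose camera bracket on the slotted upright: hook both of its claws into the slots below the sprung catch, then press the bracket down until it is fully home and the catch has snapped out over the top of its back plate, and let go. It carries a camera, so feel for the slots lightly, press it with no more than firm hand pressure (never 45 N or more), and leave the other things on the table where they are.

Things in the scene. Friction and masses are not known exactly. Their poses are not given: they have to be found in the camera images.
- bracket: Loose camera bracket, plain aluminium with steel claws, about 0.4 kg, standing on its underside. Origin: rear face of its back plate, mid-width, at the underside; z up, x from arm through plate to claws. Back plate 5 thick (x -5..0 mm), 40 wide, 118 high. Base arm 50 wide, 6 thick, out to x = -150, a black camera (34 wide, top at z = 48) on its end, x -160..-116.
- rib (a point): Point on the bracket to grip from above: in its upright rib, at x = -60, y = 0, z = 60 mm of the bracket; axes as the bracket's. The rib is 10 thick (y -5..5), x -80..-5 mm, with a level top edge at z = 95 mm; a sloping strut 10 thick runs on from it down to the arm at x = -110. The bracket balances here. Pressing on the rib's top close to the plate (x about -24) does not bind.
- claws (a point): Point on the bracket midway between its two claws, on the plate's rear face: x = 0, y = 0, z = 47 mm of the bracket; axes as the bracket's. Claws 5 thick (y -2.5..2.5) stand 13.5 mm out of the face; necks at bracket z 10..20 and 82..92; behind each neck (x 5.5..13.5) a hook hangs 8 mm lower, to z = 2 and 74. The 5.5 mm gap between hook and plate takes the 4 mm web.
- post: The upright: aluminium profile post, 40 x 80 mm, 216 high, fixed on a foot plate; origin at the centre of its foot on the table; z up, its front faces -x (towards the robot). On its front is clamped a slotted steel channel 44 mm wide; its flat web, 4 mm thick and hollow for 20 mm behind, has its front face at x = -48 mm. Top of all at z = 216.
- slots (a point): On the post at x = -48, y = 0, z = 126 mm, axes as the post's: nominal middle of the slot column, on the web's front face. Slots 7.5 wide, 28 high, lower edges nominally at z = 54, 90, 126, 162 mm; the claws go into those at 90 and 162. The channel is clamped by hand: all its slots and the catch really sit up to 7 mm aside (y) and 2.5 mm up or down, not shown in this pose; x is true.
- home (a point): On the post at x = -48, y = 0, z = 80 mm, axes as the post's: where the bracket's origin nominally lies when home, axes parallel, necks resting on the slots' lower edges (less the channel's unknown clamping offset; some 1.5 mm of play in x, 1.2 in y). The hooks pass into the slots with the bracket 8 to 18 mm above its true home: 13 mm above this point always fits.
- catch (a joint): Sprung catch, dark steel nose 16 wide, 8 high, 8 mm out of the web above the top slot, underside 2 mm above the home plate's top edge. Value: metres pushed in (0 = out, 0.006 to 0.008 = plate in front). Spring 4 N (out) to 8 N (in). The plate pushes it in as the claws enter; its rubbing then takes some 3 to 10 N of push down besides the weight; at home it springs out over the plate.
- controller: Bystander: feeder controller, aluminium box 160 x 85 x 58 mm; origin at the centre of its underside.
- hexkey: Bystander: T-handle hex key, 160 mm long, lying flat.
- driver: Bystander: black screwdriver, 170 mm long.
- jar: Bystander: clear jar, 50 mm across, 60 high.
- nutbin: Bystander: red bin of T-nuts, 120 x 85 x 35 mm.
- angle: Bystander: plain steel angle plate, 55 x 90 x 46 mm, without claws.
- valve: Bystander: small black air valve, 50 x 34 x 42 mm with two blue fittings.
Mind the look-alikes: they are no part of the job. Leave any purple look-alike of the bracket alone.

How it is judged:
By the outcome, as a careful person would: the job done as asked, in the order asked, and still so for the second after the job is handed in, with the robot touching nothing.
It also fails if it takes over 64 s, if anything falls off the work surface, if the arm or the gripper's body presses on something with over 40 N, if the wrist force passes 120 N, or if a joint passes its speed limit or range.

## Working session

There is one attempt and no reset: what is moved stays moved. The work goes in short steps, Python scripts to look and compute and a tool call to move; the robot and the scene stay as the last step left them, time stands still between calls to the robot, and variables do not carry over. Pictures are saved under pics/ and viewed, about 8 in all and at most 12, crops included, and the job is handed in when it is done.

Besides the shell and the picture viewer there is one more tool, called after "Emit:" by a JSON object that holds its "fn" and its "kwargs". jog_arm: Moves the arm, as the interface text tells. Shifts and turns lie within -1 to 1; 1 stands for 0.08 m of shift or 90 degrees of turn. Its arguments: {"type":"object","properties":{"commands":{"type":"array"}},"required":["commands"]}

```bash
mkdir -p pics; ls
python3 - <<'E'
from station import env
import cv2,numpy as np
s=env.sense();print(s['t'],s['ee_pos'],s['orientation'],s['wrist_force'])
for c in("side","top"):
    im=env.get_image(c);cv2.imwrite(f"pics/{c}0.png",im[...,::-1])
    P=env.camera_params(c);print(c,P['K'][0][0],(-np.array(P['R']).T@np.array(P['t'])).round(3))
    for n in("bracket","rib","claws","post","slots","home","catch"):
        for f in("look_for","spot_point"):
            try:
                r=getattr(env,f)(c,n)
                print(c,f,n,[(np.round(d['point'],4).tolist(),round(d['confidence'],2)) for d in r[:3]])
            except Exception as e: print(c,f,n,e)
print(env.sense()['t'])
E
```

```text
pics
0.0 [0.1801967  0.59790293 0.23889355] [-1.23481007e-04  1.45865281e-01  9.89304166e-01 -7.55769653e-04] [-0.75358529  0.40973796  0.77277259]
side 407.67756767958036 [-0.184 -0.626  0.722]
side look_for bracket [([0.6735, -0.4113, 0.0442], 0.97), ([0.4012, -0.185, 0.0449], 0.79), ([0.6099, 0.4723, 0.039], 0.78)]
side spot_point bracket [([0.5715, 0.0095, -0.0012], 0.83), ([0.5791, 0.5202, -0.0023], 0.83), ([0.3902, -0.2004, -0.0015], 0.64)]
side look_for rib [([0.6745, -0.416, 0.0417], 0.9), ([0.6121, 0.4746, 0.0388], 0.81), ([0.4002, -0.1903, 0.0526], 0.78)]
side spot_point rib [([0.4248, -0.1524, 0.0662], 0.83), ([0.5133, 0.0282, 0.0582], 0.73), ([0.6176, 0.473, 0.0599], 0.58)]
side look_for claws [([0.6755, -0.417, 0.0435], 0.85), ([0.4033, -0.1881, 0.0444], 0.65), ([0.3581, -0.3403, 0.0124], 0.61)]
side spot_point claws [([0.5761, 0.0062, 0.046], 0.81), ([0.5788, 0.5176, 0.0485], 0.77), ([0.713, -0.3577, 0.0485], 0.74)]
side look_for post [([0.6354, 0.1951, 0.1068], 0.69), ([0.8184, 0.1181, 0.0145], 0.51), ([0.5141, 0.0238, 0.0392], 0.31)]
side spot_point post [([0.656, 0.2
[... 1013 characters left out ...]
[0.6173, 0.4675, 0.0358], 0.93), ([0.6731, -0.4138, 0.0359], 0.79)]
top spot_point claws [([0.7103, -0.3595, 0.0445], 0.98), ([0.3908, -0.2003, 0.0488], 0.77), ([0.5817, 0.5201, 0.0416], 0.67)]
top look_for post [([0.642, 0.1944, 0.139], 0.86)]
top spot_point post [([0.6552, 0.2088, -0.0008], 0.98)]
top look_for slots [([0.6385, 0.1946, 0.139], 0.91)]
top spot_point slots [([0.6068, 0.2076, 0.1257], 0.64)]
top look_for home [([0.634, 0.1951, 0.1408], 0.67), ([0.8035, 0.0977, 0.0044], 0.29)]
top spot_point home [([0.6062, 0.2101, 0.084], 0.63)]
top look_for catch []
top spot_point catch it knows: angle, bracket, claws, controller, driver, hexkey, home, jar, nutbin, post, rib, slots, valve
1.4
```

```bash
cd pics; python3 -c "
import cv2,numpy as np
cv2.imwrite('both0.png',cv2.resize(np.hstack([cv2.imread('side0.png'),cv2.imread('top0.png')]),(800,300),interpolation=cv2.INTER_AREA))"
```

```text
(no output)
```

View pics/side0.png

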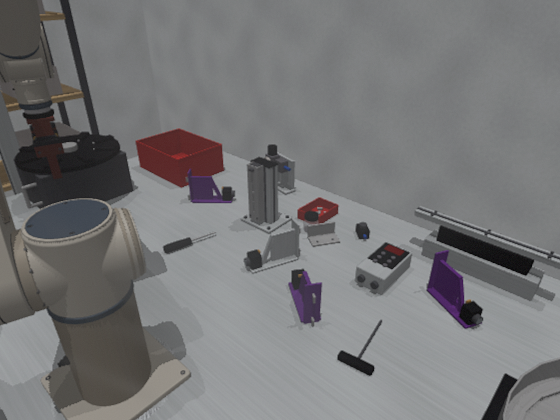

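View pics/top0.png

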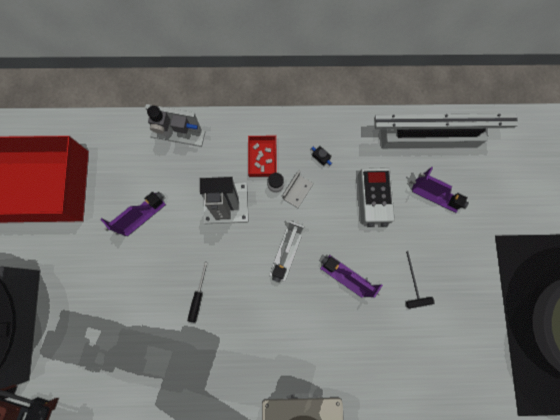

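The silver bracket is at top px (285,250): camera at (272,278), plate at (293,222), so yaw is about -20°. The post is at top px (220,200), nearly square to the world. The purple ones are look-alikes. Next I move above the rib.

Emit:
{"fn": "jog_arm", "kwargs": {"commands": [[[-1,-0.93,0,0,0,0,-1],[-1,-0.93,0,0,0,0,-1],[-1,-0.93,0,0,0,0,-1],[-1,-0.93,0,0,0,0,-1]]]}}

```text
t: 1.8
ee_pos: [0.2363, 0.5031, 0.24]
orientation: [-0.0, 0.147, 0.989, 0.0]
wrist_force: [0.6, 0.7, 0.2]
gripper_width: 1.002
```

Emit:
{"fn": "jog_arm", "kwargs": {"commands": [[[-1,-0.93,0,0,0,0,-1],[-1,-0.93,0,0,0,0,-1],[-1,-0.93,0,0,0,0,-1],[-1,-0.93,0,0,0,0,-1]]]}}

```text
t: 2.2
ee_pos: [0.2918, 0.4089, 0.2403]
orientation: [0.0, 0.148, 0.989, 0.001]
wrist_force: [-0.9, -0.2, -0.4]
gripper_width: 1.001
```

Emit:
{"fn": "jog_arm", "kwargs": {"commands": [[[-1,-0.93,0,0,0,0,-1],[-1,-0.93,0,0,0,0,-1],[-1,-0.93,0,0,0,0,-1],[-1,-0.93,0,0,0,0,-1]]]}}

```text
t: 2.6
ee_pos: [0.3471, 0.3152, 0.2405]
orientation: [0.0, 0.149, 0.989, 0.001]
wrist_force: [-0.1, 0.4, -0.4]
gripper_width: 0.998
```

Emit:
{"fn": "jog_arm", "kwargs": {"commands": [[[-1,-0.93,0,0,0,0,-1],[-1,-0.93,0,0,0,0,-1],[-1,-0.93,0,0,0,0,-1],[-1,-0.93,0,0,0,0,-1]]]}}

```text
t: 3.0
ee_pos: [0.4024, 0.2216, 0.2405]
orientation: [0.0, 0.149, 0.989, 0.002]
wrist_force: [-0.4, -0.4, -0.4]
gripper_width: 1.001
```

Emit:
{"fn": "jog_arm", "kwargs": {"commands": [[[-1,-0.93,0,0,0,0,-1],[-1,-0.93,0,0,0,0,-1],[-1,-0.93,0,0,0,0,-1],[-1,-0.93,0,0,0,0,-1]]]}}

```text
t: 3.4
ee_pos: [0.4572, 0.1279, 0.2401]
orientation: [0.0, 0.15, 0.989, 0.002]
wrist_force: [-0.4, 0.5, 0.4]
gripper_width: 1.002
```

Emit:
{"fn": "jog_arm", "kwargs": {"commands": [[[-0.9,-1,0,0,0,0,-1],[-0.9,-1,0,0,0,0,-1],[-0.9,-1,0,0,0,0,-1],[-0.9,-1,0,0,0,0,-1]]]}}

```text
t: 3.8
ee_pos: [0.5023, 0.0314, 0.2396]
orientation: [0.0, 0.15, 0.989, 0.002]
wrist_force: [-0.2, 0.3, -0.2]
gripper_width: 1.002
```

```bash
cat > h.py <<'E'
from station import env
import cv2,numpy as np
from scipy.spatial.transform import Rotation as Ro
def cam(c):
    P=env.camera_params(c);return [np.array(P[k]) for k in "KRt"]
def proj(C,X): 
    K,R,t=C;p=K@(R@np.array(X)+t);return p[:2]/p[2]
def onz(C,u,v,z):
    K,R,t=C;d=R.T@np.linalg.solve(K,[u,v,1]);o=-R.T@t;return o+d*(z-o[2])/d[2]
def tool(dw): # world shift -> jog numbers
    s=env.sense();q=s['orientation'];return Ro.from_quat([q[1],q[2],q[3],q[0]]).inv().apply(dw)/.08
E
python3 - <<'E'
from h import *
s=env.sense();print(s['t'],s['ee_pos'])
C=cam("wrist");im=env.get_image("wrist");cv2.imwrite("pics/w1.png",im[...,::-1])
print((-C[1].T@C[2]).round(3),C[0][0,0],C[1].round(3).tolist())
for n in("bracket","rib","claws","slots","home","post"):
    print(n,[(np.round(d['point'],4).tolist(),round(d['confidence'],2)) for d in env.spot_point("wrist",n)[:3]])
E
```

```text
3.8 [0.50229729 0.03142715 0.2395939 ]
[0.432 0.052 0.385] 305.73272201991153 [[0.297, 0.955, 0.004], [0.92, -0.287, 0.266], [0.255, -0.075, -0.964]]
bracket [([0.3924, -0.1969, -0.0026], 0.58), ([0.5753, 0.0082, 0.0013], 0.55)]
rib [([0.4271, -0.154, 0.063], 0.9), ([0.6017, 0.2093, 0.0802], 0.29)]
claws [([0.5743, 0.0072, 0.0477], 0.88), ([0.3876, -0.2019, 0.0454], 0.84)]
slots [([0.6521, 0.2136, -0.0002], 0.68), ([0.6055, 0.2101, 0.125], 0.61)]
home [([0.6042, 0.2095, 0.0818], 0.58)]
post [([0.655, 0.2145, -0.0002], 0.69)]
```

View pics/w1.png

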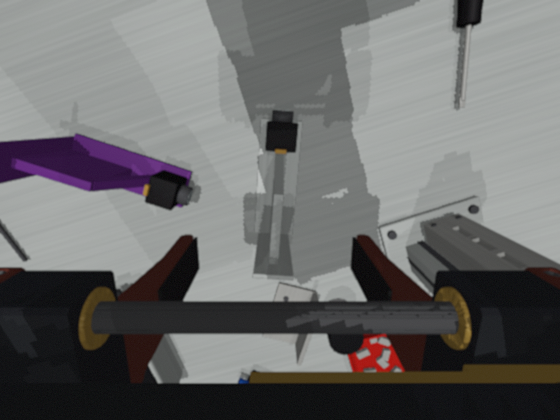

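Wrist view: the rib lies between the jaws, running from the plate top at px (275,275) to the camera box at (282,133). The front edge of the foot plate runs from (380,226) to (478,196), which gives the post's yaw.

Run:
```python
from h import *
C=cam("wrist")
a=onz(C,275.5,275,.118);b=onz(C,282,137,.048);c=onz(C,276,255,.095);d=onz(C,278.5,195,.095)
print(a,b,c,d)
for p,q in((b,a),(d,c)): print(np.degrees(np.arctan2(*(p-q)[[1,0]]))-180)
e=onz(C,380,226,.008);f=onz(C,478,196,.008);print(e,f,np.degrees(np.arctan2(*(f-e)[[1,0]]))-90)
for y in(-18,-20,-22):
    r=np.radians(y);o=np.array([.5735,.0072]);u=np.array([np.cos(r),np.sin(r)])
    print(y,[proj(C,[*(o+u*x),z]).round() for x,z in((-.0025,.118),(-.08,.095),(-.138,.048))])
# post yaw: fit in top image
T=cv2.imread("pics/top0.png");cv2.imwrite("pics/crop.png",cv2.resize(np.vstack([T[165:235,180:270]]),None,fx=6,fy=6,interpolation=cv2.INTER_CUBIC))
print(cam("top")[1].round(3).tolist())
```

```text
[0.56920351 0.01163775 0.118     ] [0.45020887 0.05606902 0.048     ] [0.55943774 0.0153542  0.095     ] [0.49946037 0.03630839 0.095     ]
-20.475067576005245
-19.25779651654878
[0.59878748 0.14604175 0.008     ] [0.59609706 0.27357468 0.008     ] 1.208526281285387
-18 [array([272., 278.]), array([274., 194.]), array([274., 131.])]
-20 [array([273., 278.]), array([276., 194.]), array([279., 132.])]
-22 [array([273., 278.]), array([279., 195.]), array([283., 132.])]
[[-0.018, -1.0, 0.018], [-0.981, 0.014, -0.194], [0.194, -0.021, -0.981]]
```

View pics/crop.png

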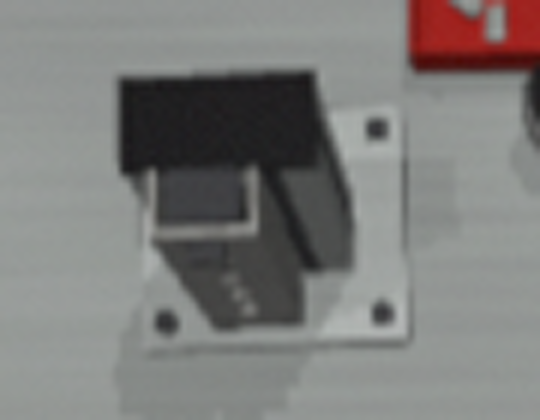

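Emit:
{"fn": "jog_arm", "kwargs": {"commands": [[[0.3,1,0,0,0,-0.205,-1],[0.3,1,0,0,0,-0.205,-1],[0.3,1,0,0,0,-0.205,-1],[0.3,1,0,0,0,-0.205,-1]]]}}

```text
t: 4.55
ee_pos: [0.5022, 0.1157, 0.2402]
orientation: [0.001, -0.012, 1.0, 0.002]
wrist_force: [-0.6, 0.4, -0.8]
gripper_width: 0.999
```

Emit:
{"fn": "jog_arm", "kwargs": {"commands": [[[-0.5,1,0,0,-0.5,0,-1],[-0.5,1,0,0,-0.5,0,-1],[-0.5,1,0,0,-0.5,0,-1],[-0.5,1,0,0,-0.5,0,-1],[-0.5,1,0,0,-0.5,0,-1],[-0.5,1,0,0,-0.5,0,-1],[-0.5,1,0,0,-0.5,0,-1],[-0.5,1,0,0,-0.5,0,-1]]]}}

```text
t: 5.35
ee_pos: [0.5416, 0.198, 0.2565]
orientation: [0.37, -0.006, 0.929, 0.006]
wrist_force: [1.9, -0.4, 1.3]
gripper_width: 1.002
```

Run:
```python
from h import *
s=env.sense();print(s['t'],s['ee_pos'],s['orientation'])
C=cam("wrist");im=env.get_image("wrist");cv2.imwrite("pics/w2.png",im[...,::-1])
print((-C[1].T@C[2]).round(3))
for n in("slots","home","post"):
    print(n,[(np.round(d['point'],4).tolist(),round(d['confidence'],2)) for d in env.spot_point("wrist",n)[:3]])
```

```text
5.35 [0.54159472 0.19796151 0.25646247] [ 0.36970214 -0.00601984  0.92911038  0.00616389]
[0.388 0.195 0.312]
slots [([0.6083, 0.2106, 0.1273], 0.69)]
home [([0.6008, 0.211, 0.0804], 0.59)]
post [([0.6525, 0.2151, 0.0037], 0.89)]
```

View pics/w2.png

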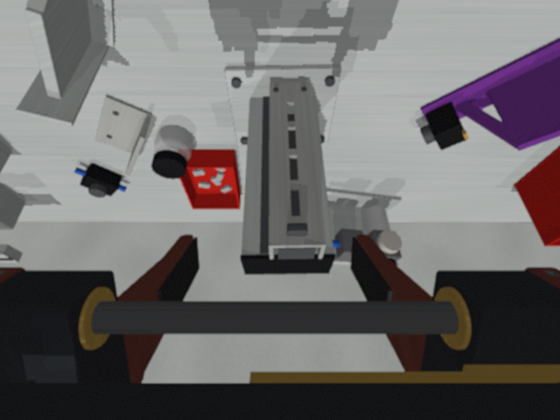

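Slots are visible at px columns ~290–297, rows 95–215, with the catch at (297,230). The channel sits to the right (+y) of the post's middle. I'll zoom in for the pixel positions.

Run:
```python
from h import *
T=cv2.imread("pics/w2.png")[65:275,220:345]
cv2.imwrite("pics/w2c.png",cv2.resize(cv2.convertScaleAbs(T,alpha=1.5,beta=-20),None,fx=2.8,fy=2.8,interpolation=cv2.INTER_CUBIC))
C=cam("wrist")
for z in(.054,.09,.126,.162,.19,.202,.208):
  print(z,[proj(C,[.607,y,z]).round(1).tolist() for y in(.205,.210,.215)])
g=cv2.cvtColor(cv2.imread("pics/w2.png"),cv2.COLOR_BGR2GRAY)
for r in(114,139,168,200,230,245): print(r,g[r,240:334].tolist())
```

```text
0.054 [[280.1, 101.3], [284.9, 101.4], [289.6, 101.5]]
0.09 [[280.4, 126.2], [285.5, 126.3], [290.5, 126.4]]
0.126 [[280.7, 154.4], [286.2, 154.5], [291.6, 154.5]]
0.162 [[281.2, 186.5], [286.9, 186.6], [292.7, 186.7]]
0.19 [[281.5, 214.9], [287.6, 214.9], [293.8, 215.0]]
0.202 [[281.7, 228.0], [288.0, 228.1], [294.2, 228.2]]
0.208 [[281.8, 234.9], [288.1, 234.9], [294.5, 235.0]]
114 [172, 171, 171, 171, 171, 172, 171, 168, 152, 125, 112, 111, 110, 111, 110, 111, 111, 112, 111, 110, 112, 107, 84, 56, 44, 44, 44, 43, 55, 78, 97, 102, 102, 102, 101, 99, 100, 101, 102, 102, 103, 100, 99, 99, 100, 101, 97, 82, 66, 61, 62, 61, 61, 65, 79, 96, 102, 102, 101, 100, 99, 100, 100, 102, 103, 101, 100, 98, 97, 99, 100, 101, 102, 102, 101, 100, 100, 107, 119, 129, 129, 133, 145, 163, 175, 180, 180, 179, 179, 179, 179, 177, 170, 168]
139 [124, 71, 56, 60, 62, 58, 62, 84, 106, 112, 113, 111, 113, 112, 112, 112, 112, 110, 110, 112, 111, 102, 72, 45, 44, 45, 44, 43, 55, 82, 97, 101, 101, 100, 100, 99, 98, 99, 100, 101, 99, 100, 99, 98, 98, 99, 102, 96, 75, 49, 40, 39, 41, 37, 40, 63, 90, 100, 102, 10
[... 1201 characters left out ...]
, 100, 98, 99, 102, 99, 96, 81, 61, 53, 55, 58, 63, 63, 64, 63, 63, 65, 64, 64, 65, 65, 63, 65, 65, 64, 62, 62, 73, 95, 103, 103, 99, 99, 100, 100, 100, 99, 99, 97, 97, 97, 98, 100, 101, 106, 110, 113, 113, 111, 110, 108, 106, 108, 108]
245 [146, 135, 116, 108, 107, 108, 108, 109, 110, 112, 112, 112, 111, 111, 110, 110, 110, 111, 107, 93, 62, 43, 42, 43, 46, 43, 42, 47, 79, 115, 124, 125, 127, 127, 126, 124, 126, 128, 127, 127, 130, 132, 132, 131, 130, 129, 127, 126, 127, 128, 130, 130, 129, 128, 130, 129, 128, 129, 130, 133, 135, 136, 137, 138, 136, 137, 139, 139, 137, 137, 139, 137, 135, 135, 136, 136, 137, 136, 135, 135, 138, 141, 144, 144, 143, 133, 117, 109, 108, 111, 111, 110, 102, 89]
```

View pics/w2c.png

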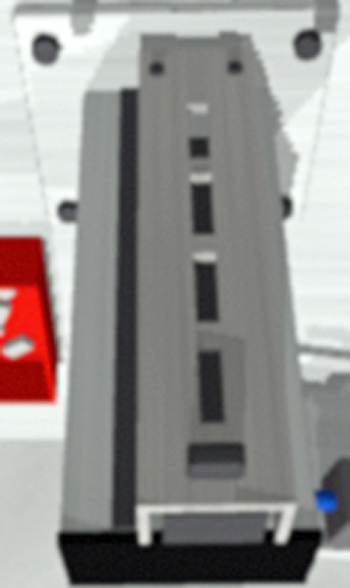

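The slots centre at y ≈ 0.2157, about 6 mm to +y of nominal, and the post's yaw is ≈ +1.3°. Now back to the bracket to grip it.

Emit:
{"fn": "jog_arm", "kwargs": {"commands": [[[0.27,-1,-0.26,0,0.482,0,-1],[0.27,-1,-0.26,0,0.482,0,-1],[0.27,-1,-0.26,0,0.482,0,-1],[0.27,-1,-0.26,0,0.482,0,-1],[0.27,-1,-0.26,0,0.482,0,-1],[0.27,-1,-0.26,0,0.482,0,-1],[0.27,-1,-0.26,0,0.482,0,-1]]]}}

```text
t: 6.25
ee_pos: [0.5147, 0.1172, 0.2589]
orientation: [0.068, -0.009, 0.998, -0.008]
wrist_force: [0.2, -1.1, -0.5]
gripper_width: 1.0
```

Emit:
{"fn": "jog_arm", "kwargs": {"commands": [[[0,-1,0,0,0,0.236,-1],[0,-1,0,0,0,0.236,-1],[0,-1,0,0,0,0.236,-1],[0,-1,0,0,0,0.236,-1],[0,-1,0,0,0,0.236,-1]]]}}

```text
t: 6.75
ee_pos: [0.5164, 0.0368, 0.2603]
orientation: [0.068, 0.173, 0.982, 0.005]
wrist_force: [0.2, 0.0, 0.1]
gripper_width: 0.994
```

Run:
```python
from h import *
s=env.sense();q=s['orientation'];print(s['t'],s['ee_pos']);R=Ro.from_quat([q[1],q[2],q[3],q[0]]).as_matrix();print(R.round(3))
p=np.degrees(np.arctan2(R[1,1],R[0,1]));print('y ang',p)
print(tool(np.array([.517,.0295,.13])-s['ee_pos']))
C=cam("wrist");im=env.get_image("wrist");cv2.imwrite("pics/w3.png",im[...,::-1])
for n in("bracket","rib","claws"):
    print(n,[(np.round(d['point'],4).tolist(),round(d['confidence'],2)) for d in env.spot_point("wrist",n)[:3]])
```

```text
6.75 [0.51641816 0.03680769 0.26030063]
[[-0.931  0.34   0.135]
 [ 0.341  0.94  -0.014]
 [-0.132  0.033 -0.991]]
y ang 70.10950132375716
[ 0.17710611 -0.13702528  1.61589199]
bracket [([0.3914, -0.2002, 0.0015], 0.94), ([0.5741, 0.0096, 0.0039], 0.74)]
rib [([0.4284, -0.1556, 0.06], 0.75), ([0.5209, 0.0277, 0.06], 0.56)]
claws [([0.3879, -0.2013, 0.0464], 0.75), ([0.572, 0.0059, 0.0453], 0.69)]
```

```bash
cat >> h.py <<'E'
def jog(pos,yang):
    s=env.sense();q=s['orientation'];R=Ro.from_quat([q[1],q[2],q[3],q[0]])
    a=np.radians(yang);y=[np.cos(a),np.sin(a),0];z=[0,0,-1];D=Ro.from_matrix(np.array([np.cross(y,z),y,z]).T)
    print('t',round(s['t'],2),'pos',np.round(s['ee_pos'],4),'F',np.round(s['wrist_force'],1),'w',round(s['gripper_width'],3))
    print('jog',(R.inv().apply(np.array(pos)-s['ee_pos'])/.08).round(3),((R.inv()*D).as_rotvec()/(np.pi/2)).round(4))
E
python3 -c "
from h import *
jog([.5185,.0285,.19],70)"
```

```text
t 6.95 pos [0.5162 0.0377 0.2603] F [-0.3 -0.7  0.3] w 1.004
jog [ 0.05  -0.128  0.875] [ 0.0213  0.0842 -0.0005]
```

Emit:
{"fn": "jog_arm", "kwargs": {"commands": [[[0.05,-0.13,0.875,0.021,0.084,0,-1],[0.05,-0.13,0.875,0.021,0.084,0,-1],[0.05,-0.13,0.875,0.021,0.084,0,-1],[0.05,-0.13,0.875,0.021,0.084,0,-1]]]}}

```text
t: 7.35
ee_pos: [0.5182, 0.0287, 0.1902]
orientation: [-0.0, 0.174, 0.985, 0.0]
wrist_force: [0.3, -0.5, 0.5]
gripper_width: 1.001
```

Run:
```python
from h import *
C=cam("wrist");im=env.get_image("wrist");cv2.imwrite("pics/w4.png",im[...,::-1])
jog([.5185,.0285,.058],70)
for n in("bracket","rib","claws"):
    print(n,[(np.round(d['point'],4).tolist(),round(d['confidence'],2)) for d in env.spot_point("wrist",n)[:3]])
```

```text
t 7.4 pos [0.5187 0.0287 0.1911] F [-0.  -0.4 -0.3] w 1.001
jog [ 0.005 -0.005  1.664] [0.0007 0.0011 0.0001]
bracket [([0.5738, 0.0082, 0.0029], 0.86), ([0.3948, -0.1995, -0.0002], 0.72)]
rib [([0.5223, 0.0289, 0.0584], 0.94), ([0.4263, -0.1512, 0.0633], 0.92), ([0.6008, 0.2106, 0.0823], 0.53)]
claws [([0.5768, 0.0065, 0.048], 0.71), ([0.5183, 0.028, 0.0609], 0.33)]
```

View pics/w4.png

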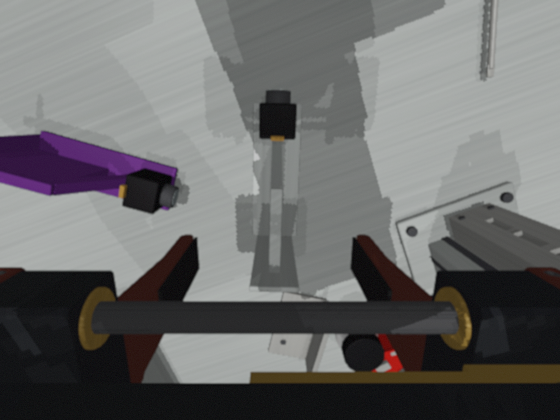

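The rib is centred between the jaws (col 276 against a jaw middle of 275) and aligned with them. Descend and grip.

Emit:
{"fn": "jog_arm", "kwargs": {"commands": [[[0,0,0.85,0,0,0,-1],[0,0,0.85,0,0,0,-1],[0,0,0.85,0,0,0,-1],[0,0,0.85,0,0,0,-1]]]}}

```text
t: 7.95
ee_pos: [0.5199, 0.0288, 0.1249]
orientation: [0.002, 0.174, 0.985, 0.001]
wrist_force: [0.0, -0.2, 1.5]
gripper_width: 1.001
```

Emit:
{"fn": "jog_arm", "kwargs": {"commands": [[[0,0,0.4,0,0,0,-1],[0,0,0.81,0,0,0,-1],[0,0,0.81,0,0,0,-1],[0,0,0.81,0,0,0,-1],[0,0,0.81,0,0,0,-0.2],[0,0,0.81,0,0,0,0.2],[0,0,0.81,0,0,0,0.5],[0,0,0.81,0,0,0,0.7],[0,0,0.81,0,0,0,1],[0,0,0.81,0,0,0,1],[0,0,0.81,0,0,0,1],[0,0,0.81,0,0,0,1],[0,0,0.81,0,0,0,1],[0,0,0.81,0,0,0,1]]]}}

```text
t: 9.35
ee_pos: [0.5202, 0.0288, 0.06]
orientation: [0.002, 0.174, 0.985, 0.001]
wrist_force: [-0.2, -0.1, -0.5]
gripper_width: 0.127
```

Emit:
{"fn": "jog_arm", "kwargs": {"commands": [[[0,0,-0.4,0,0,0,1],[0,0,-0.8,0,0,0,1],[0,0,-1,0,0,0,1],[0,0,-1,0,0,0,1]]]}}

```text
t: 9.75
ee_pos: [0.5209, 0.0288, 0.1417]
orientation: [0.004, 0.174, 0.985, 0.001]
wrist_force: [-0.4, 0.2, -5.0]
gripper_width: 0.114
```

Run:
```python
from h import *
im=env.get_image("wrist");cv2.imwrite("pics/w5.png",im[...,::-1])
jog([.5,.1,.22],91.3)
for n in("bracket","rib","claws"):
    print(n,[(np.round(d['point'],4).tolist(),round(d['confidence'],2)) for d in env.spot_point("wrist",n)[:3]])
```

```text
t 9.8 pos [0.5199 0.0288 0.1403] F [-0.4  0.7 -5.2] w 0.113
jog [ 0.533  0.754 -0.997] [ 0.001   0.0038 -0.2366]
bracket [([0.5767, 0.0083, 0.084], 0.7)]
rib [([0.4289, -0.1556, 0.0627], 0.92), ([0.5751, 0.0104, 0.13], 0.48)]
claws [([0.5742, 0.0066, 0.13], 0.88)]
```

Gripped: opening 10 mm, load ≈5 N. Carry it to a stand-off in front of the slots.

Emit:
{"fn": "jog_arm", "kwargs": {"commands": [[[0.5,0.75,-0.2,0,0,-0.12,1],[0.53,0.75,-0.2,0,0,-0.237,1],[0.53,0.75,-0.2,0,0,-0.237,1],[0.53,0.75,-0.2,0,0,-0.237,1],[0.53,0.75,-0.2,0,0,-0.237,1]]]}}

```text
t: 10.45
ee_pos: [0.4988, 0.0994, 0.1536]
orientation: [0.0, -0.011, 1.0, 0.0]
wrist_force: [0.4, -1.0, -4.2]
gripper_width: 0.114
```

Emit:
{"fn": "jog_arm", "kwargs": {"commands": [[[0,0.5,0,0,0,0,1],[0,1,0,0,0,0,1],[0,1,0,0,0,0,1],[0,1,0,0,0,0,1]]]}}

```text
t: 10.85
ee_pos: [0.4968, 0.1794, 0.1529]
orientation: [-0.0, -0.01, 1.0, -0.0]
wrist_force: [0.2, -0.8, -5.1]
gripper_width: 0.116
```

Run:
```python
from h import *
jog([.505,.2144,.153],91.3)
```

```text
t 10.85 pos [0.4968 0.1794 0.1529] F [ 0.2 -0.8 -5.1] w 0.116
jog [-0.112  0.435 -0.001] [-0.0004 -0.0005 -0.0011]
```

Emit:
{"fn": "jog_arm", "kwargs": {"commands": [[[-0.05,0.2,0,0,0,0,1],[-0.11,0.435,0,0,0,0,1],[-0.11,0.435,0,0,0,0,1],[-0.11,0.435,0,0,0,0,1]]]}}

```text
t: 11.25
ee_pos: [0.5051, 0.2148, 0.1528]
orientation: [-0.0, -0.011, 1.0, -0.0]
wrist_force: [-0.5, -0.0, -3.7]
gripper_width: 0.113
```

Run:
```python
from h import *
jog([.505,.2144,.153],91.3)
im=env.get_image("wrist");cv2.imwrite("pics/w6.png",im[...,::-1])
C=cam("wrist")
g=cv2.cvtColor(im,cv2.COLOR_RGB2GRAY)
T=im[...,::-1];S=env.get_image("side")[...,::-1]
S=cv2.resize(S[140:280,210:350],(420,420),interpolation=cv2.INTER_CUBIC)
cv2.imwrite("pics/both6.png",np.hstack([T[:,100:460],S]))
for n in("bracket","claws"):
  for c in("wrist","side"):
    print(n,c,[(np.round(d['point'],4).tolist(),round(d['confidence'],2)) for d in env.spot_point(c,n)[:3]])
```

```text
t 11.25 pos [0.5051 0.2148 0.1528] F [-0.5 -0.  -3.7] w 0.113
jog [ 0.001 -0.006 -0.003] [-0.0004 -0.0005 -0.0008]
bracket wrist [([0.5629, 0.2161, 0.0952], 0.86), ([0.5783, 0.5188, -0.0032], 0.56)]
bracket side [([0.5811, 0.5174, -0.0019], 0.89), ([0.3914, -0.1995, 0.0014], 0.7), ([0.5649, 0.2184, 0.0943], 0.69)]
claws wrist [([0.5621, 0.2164, 0.1396], 0.93)]
claws side [([0.5607, 0.2146, 0.1386], 0.98), ([0.394, -0.1977, 0.0495], 0.92), ([0.5784, 0.5192, 0.0507], 0.65)]
```

View pics/both6.png

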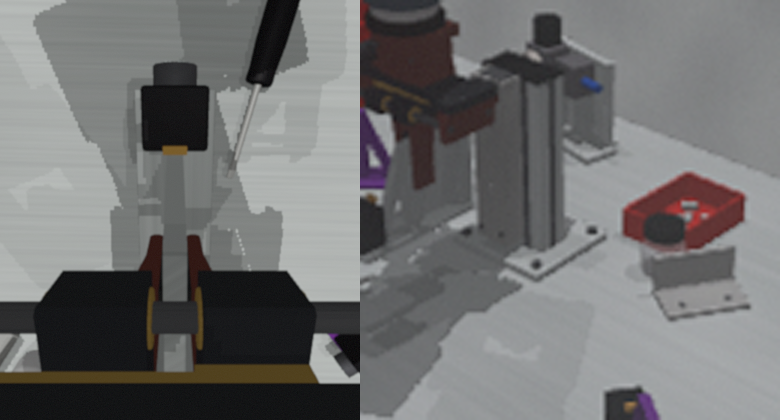

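The bracket is held straight, about 44 mm from the web. Now the light feel forward.

Emit:
{"fn": "jog_arm", "kwargs": {"commands": [[[-0.15,0,0,0,0,0,1],[-0.3,0,0,0,0,0,1],[-0.33,0,0,0,0,0,1],[-0.33,0,0,0,0,0,1]]]}}

```text
t: 11.95
ee_pos: [0.532, 0.2146, 0.1528]
orientation: [-0.0, -0.01, 1.0, -0.0]
wrist_force: [-1.0, 0.2, -4.7]
gripper_width: 0.115
```

Emit:
{"fn": "jog_arm", "kwargs": {"commands": [[[-0.02,0,0,0,0,0,1],[-0.04,0,0,0,0,0,1],[-0.05,0,0,0,0,0,1]]]}}

```text
t: 12.25
ee_pos: [0.536, 0.2146, 0.1528]
orientation: [-0.0, -0.01, 1.0, -0.0]
wrist_force: [-0.1, -0.0, -4.3]
gripper_width: 0.111
```

Emit:
{"fn": "jog_arm", "kwargs": {"commands": [[[-0.015,0,0,0,0,0,1],[-0.03,0,0,0,0,0,1]]]}}

```text
t: 12.45
ee_pos: [0.5384, 0.2147, 0.1528]
orientation: [-0.0, -0.01, 1.0, -0.0]
wrist_force: [-0.8, -0.4, -4.2]
gripper_width: 0.109
```

Emit:
{"fn": "jog_arm", "kwargs": {"commands": [[[-0.015,0,0,0,0,0,1],[-0.03,0,0,0,0,0,1]]]}}

```text
t: 12.65
ee_pos: [0.5402, 0.2147, 0.1527]
orientation: [-0.001, -0.01, 1.0, -0.0]
wrist_force: [-4.4, 0.3, -2.2]
gripper_width: 0.115
```

Emit:
{"fn": "jog_arm", "kwargs": {"commands": [[[-0.01,0,0,0,0,0,1],[-0.015,0,0,0,0,0,1]]]}}

```text
t: 12.85
ee_pos: [0.5408, 0.2147, 0.1526]
orientation: [-0.002, -0.01, 1.0, -0.001]
wrist_force: [-4.2, 0.9, -3.1]
gripper_width: 0.114
```

Emit:
{"fn": "jog_arm", "kwargs": {"commands": [[[-0.015,0,0,0,0,0,1],[-0.025,0,0,0,0,0,1]]]}}

```text
t: 13.05
ee_pos: [0.5424, 0.2147, 0.1524]
orientation: [-0.002, -0.01, 1.0, -0.001]
wrist_force: [-5.3, 0.3, -3.3]
gripper_width: 0.114
```

Emit:
{"fn": "jog_arm", "kwargs": {"commands": [[[-0.015,0,0,0,0,0,1],[-0.03,0,0,0,0,0,1]]]}}

```text
t: 13.25
ee_pos: [0.5443, 0.2147, 0.1523]
orientation: [-0.003, -0.01, 1.0, -0.001]
wrist_force: [-6.7, 0.1, -1.1]
gripper_width: 0.112
```

Run:
```python
from h import *
jog([.549,.2147,.153],91.3);s=env.sense();print(s['moment'])
env.get_image("wrist");env.get_image("side")
for n in("bracket","claws","rib"):
  for c in("wrist","side"):
    print(n,c,[(np.round(d['point'],4).tolist(),round(d['confidence'],2)) for d in env.spot_point(c,n)[:3] if abs(d['point'][1]-.21)<.05])
```

```text
t 13.25 pos [0.5443 0.2147 0.1523] F [-6.7  0.1 -1.1] w 0.112
jog [-0.058 -0.001 -0.009] [-0.0009 -0.0034 -0.0014]
[0.09214142 0.52674976 0.07320262]
bracket wrist [([0.603, 0.2195, 0.0932], 0.96)]
bracket side [([0.6033, 0.2195, 0.0909], 0.77)]
claws wrist [([0.6015, 0.212, 0.1379], 0.65)]
claws side [([0.6032, 0.2139, 0.137], 0.61)]
rib wrist []
rib side [([0.5397, 0.2135, 0.1517], 0.84)]
```

The claws are in the slots: the bracket's origin is 4 mm from the web and the force follows the catch spring. Push on until the plate meets the web.

Emit:
{"fn": "jog_arm", "kwargs": {"commands": [[[-0.015,0,0,0,0,0,1],[-0.03,0,0,0,0,0,1]]]}}

```text
t: 13.85
ee_pos: [0.5459, 0.2147, 0.1521]
orientation: [-0.004, -0.01, 1.0, -0.001]
wrist_force: [-7.8, 0.2, -1.2]
gripper_width: 0.115
```

Emit:
{"fn": "jog_arm", "kwargs": {"commands": [[[-0.015,0,0,0,0,0,1],[-0.025,0,0,0,0,0,1]]]}}

```text
t: 14.05
ee_pos: [0.547, 0.2146, 0.152]
orientation: [-0.004, -0.01, 1.0, -0.001]
wrist_force: [-7.9, 0.9, -0.9]
gripper_width: 0.113
```

Emit:
{"fn": "jog_arm", "kwargs": {"commands": [[[-0.015,0,0,0,0,0,1],[-0.03,0,0,0,0,0,1],[-0.03,0,0,0,0,0,1]]]}}

```text
t: 14.35
ee_pos: [0.5479, 0.2146, 0.1515]
orientation: [-0.006, -0.01, 1.0, -0.001]
wrist_force: [-8.5, 0.1, -1.7]
gripper_width: 0.114
```

Run:
```python
from h import *
jog([.5495,.2146,.151],91.3);s=env.sense();print(s['moment'])
env.get_image("wrist");env.get_image("side")
for n in("bracket","claws","rib"):
  for c in("wrist","side"):
    print(n,c,[(np.round(d['point'],4).tolist(),round(d['confidence'],2)) for d in env.spot_point(c,n)[:3] if abs(d['point'][1]-.21)<.05])
```

```text
t 14.35 pos [0.5479 0.2146 0.1515] F [-8.5  0.1 -1.7] w 0.114
jog [-0.02   0.     0.005] [-0.0017 -0.0078 -0.0012]
[0.13363591 0.84824494 0.08039554]
bracket wrist [([0.6041, 0.2172, 0.0944], 0.73)]
bracket side [([0.6041, 0.2197, 0.0947], 0.62)]
claws wrist [([0.6075, 0.215, 0.1384], 0.88)]
claws side [([0.6066, 0.2121, 0.1372], 0.84)]
rib wrist []
rib side []
```

Emit:
{"fn": "jog_arm", "kwargs": {"commands": [[[-0.02,0,0,0,-0.006,0,1],[-0.03,0,0,0,-0.012,0,1],[-0.03,0,0,0,-0.012,0,1]]]}}

```text
t: 15.05
ee_pos: [0.5477, 0.2144, 0.1506]
orientation: [0.001, -0.011, 1.0, -0.002]
wrist_force: [-10.6, 1.4, -0.7]
gripper_width: 0.114
```

Emit:
{"fn": "jog_arm", "kwargs": {"commands": [[[0,0,0.02,0,-0.003,0,1],[0,0,0.035,0,-0.003,0,1]]]}}

```text
t: 15.25
ee_pos: [0.5466, 0.2143, 0.1475]
orientation: [0.002, -0.011, 1.0, -0.002]
wrist_force: [-6.9, 0.5, -0.9]
gripper_width: 0.112
```

Emit:
{"fn": "jog_arm", "kwargs": {"commands": [[[-0.02,0,0.02,0,0,0,1],[-0.02,0,0.04,0,0,0,1]]]}}

```text
t: 15.45
ee_pos: [0.5475, 0.2143, 0.1443]
orientation: [0.001, -0.011, 1.0, -0.002]
wrist_force: [-8.2, -0.2, -0.2]
gripper_width: 0.108
```

Emit:
{"fn": "jog_arm", "kwargs": {"commands": [[[-0.01,0,0.02,0,0,0,1],[-0.01,0,0.035,0,0,0,1]]]}}

```text
t: 15.65
ee_pos: [0.5477, 0.2143, 0.1413]
orientation: [0.001, -0.011, 1.0, -0.002]
wrist_force: [-5.2, -0.1, -1.2]
gripper_width: 0.114
```

Emit:
{"fn": "jog_arm", "kwargs": {"commands": [[[-0.01,0,0.02,0,0,0,1],[-0.01,0,0.03,0,0,0,1]]]}}

```text
t: 15.85
ee_pos: [0.5478, 0.2143, 0.1401]
orientation: [-0.0, -0.011, 1.0, -0.002]
wrist_force: [-13.4, -1.6, 18.4]
gripper_width: 0.112
```

Emit:
{"fn": "jog_arm", "kwargs": {"commands": [[[0,0,0.015,0,0,0,1],[0,0,0.025,0,0,0,1]]]}}

```text
t: 16.05
ee_pos: [0.5478, 0.2144, 0.14]
orientation: [-0.0, -0.011, 1.0, -0.002]
wrist_force: [-13.4, -2.4, 21.3]
gripper_width: 0.113
```

Run:
```python
from h import *
jog([.548,.2143,.137],91.3);s=env.sense();print(s['moment'])
im=env.get_image("wrist");S=env.get_image("side")
for n in("bracket","claws","rib"):
  for c in("wrist","side"):
    print(n,c,[(np.round(d['point'],4).tolist(),round(d['confidence'],2)) for d in env.spot_point(c,n)[:3] if abs(d['point'][1]-.21)<.05])
```

```text
t 16.05 pos [0.5478 0.2144 0.14  ] F [-13.4  -2.4  21.3] w 0.113
jog [-0.003 -0.001  0.037] [-0.0029 -0.0001 -0.0006]
[-0.34480912  1.52090022  0.03250123]
bracket wrist []
bracket side [([0.6046, 0.219, 0.0822], 0.64)]
claws wrist [([0.6073, 0.2118, 0.1271], 0.92)]
claws side [([0.6076, 0.2143, 0.1282], 0.75)]
rib wrist []
rib side []
```

Firm stop at TCP z = 0.140, right at the expected home height. Release, rise, then press on the rib top near the plate.

Emit:
{"fn": "jog_arm", "kwargs": {"commands": [[[0,0,0,0,0,0,1],[0,0,0,0,0,0,0.6],[0,0,0,0,0,0,0.3],[0,0,0,0,0,0,0.0],[0,0,0,0,0,0,0.0],[0,0,0,0,0,0,0.0]]]}}

```text
t: 17.05
ee_pos: [0.548, 0.2144, 0.14]
orientation: [0.0, -0.011, 1.0, -0.002]
wrist_force: [0.4, -1.2, 0.1]
gripper_width: 0.491
```

Emit:
{"fn": "jog_arm", "kwargs": {"commands": [[[0,0,-0.4,0,0,0,0],[0,0,-0.9,0,0,0,0],[0,0,-1,0,0,0,0],[0,0,-1,0,0,0,0]]]}}

```text
t: 17.45
ee_pos: [0.549, 0.2151, 0.2217]
orientation: [0.002, -0.011, 1.0, -0.002]
wrist_force: [-0.0, 0.2, -0.6]
gripper_width: 0.5
```

Run:
```python
from h import *
jog([.50,.215,.26],91.3)
S=env.get_image("side")[...,::-1]
W=env.get_image("wrist")[...,::-1];cv2.imwrite("pics/w7.png",W)
for n in("bracket","claws","rib"):
  for c in("wrist","side"):
    print(n,c,[(np.round(d['point'],4).tolist(),round(d['confidence'],2)) for d in env.spot_point(c,n)[:3] if abs(d['point'][1]-.21)<.05])
```

```text
t 17.45 pos [0.549  0.2151 0.2217] F [-0.   0.2 -0.6] w 0.5
jog [ 0.611  0.01  -0.481] [-0.0021  0.0024 -0.0006]
bracket wrist [([0.6055, 0.2161, 0.0792], 0.86)]
bracket side []
claws wrist [([0.6047, 0.2144, 0.1269], 0.7)]
claws side []
rib wrist [([0.5468, 0.2118, 0.1381], 0.92)]
rib side []
```

Emit:
{"fn": "jog_arm", "kwargs": {"commands": [[[-0.2,0,0,0,0,0,0.5],[-0.41,0,0,0,0,0,1],[-0.41,0,0,0,0,0,1],[-0.41,0,0,0,0,0,1],[-0.41,0,0,0,0,0,1],[-0.41,0,0,0,0,0,1],[-0.41,0,0,0,0,0,1],[-0.41,0,0,0,0,0,1]]]}}

```text
t: 18.65
ee_pos: [0.5801, 0.2153, 0.2191]
orientation: [-0.001, -0.011, 1.0, -0.003]
wrist_force: [0.7, -0.0, -0.6]
gripper_width: 0.006
```

Emit:
{"fn": "jog_arm", "kwargs": {"commands": [[[0,0,0.15,0,0,0,1],[0,0,0.3,0,0,0,1],[0,0,0.31,0,0,0,1],[0,0,0.31,0,0,0,1]]]}}

```text
t: 19.05
ee_pos: [0.5796, 0.215, 0.1933]
orientation: [-0.001, -0.011, 1.0, -0.003]
wrist_force: [0.5, -0.1, -0.2]
gripper_width: 0.007
```

Emit:
{"fn": "jog_arm", "kwargs": {"commands": [[[0,0,0.02,0,0,0,1],[0,0,0.03,0,0,0,1]]]}}

```text
t: 19.25
ee_pos: [0.5799, 0.2152, 0.1917]
orientation: [-0.001, -0.011, 1.0, -0.003]
wrist_force: [-3.0, -0.9, 10.2]
gripper_width: 0.002
```

Emit:
{"fn": "jog_arm", "kwargs": {"commands": [[[0,0,0.01,0,0,0,1],[0,0,0.02,0,0,0,1]]]}}

```text
t: 19.45
ee_pos: [0.58, 0.2152, 0.1916]
orientation: [-0.001, -0.011, 1.0, -0.003]
wrist_force: [-5.1, -1.8, 15.0]
gripper_width: 0.006
```

Emit:
{"fn": "jog_arm", "kwargs": {"commands": [[[0,0,0.02,0,0,0,1],[0,0,0.03,0,0,0,1],[0,0,0.03,0,0,0,1],[0,0,0.03,0,0,0,1]]]}}

```text
t: 19.85
ee_pos: [0.58, 0.2153, 0.1915]
orientation: [-0.001, -0.011, 1.0, -0.002]
wrist_force: [-6.5, -1.1, 16.1]
gripper_width: 0.008
```

Emit:
{"fn": "jog_arm", "kwargs": {"commands": [[[0,0,-0.3,0,0,0,1],[0,0,-0.7,0,0,0,1],[0,0,-0.9,0,0,0,1],[0,0,-0.9,0,0,0,1]]]}}

```text
t: 20.25
ee_pos: [0.5814, 0.2161, 0.2664]
orientation: [0.002, -0.011, 1.0, -0.002]
wrist_force: [-0.5, -0.2, 0.1]
gripper_width: 0.006
```

Run:
```python
from h import *
jog([.52,.2,.28],91.3)
```

```text
t 20.25 pos [0.5814 0.2161 0.2664] F [-0.5 -0.2  0.1] w 0.006
jog [ 0.771 -0.185 -0.172] [-0.0021  0.0022 -0.0006]
```

Emit:
{"fn": "jog_arm", "kwargs": {"commands": [[[0.4,-0.1,-0.3,0,0,0,-1],[0.7,-0.2,-0.3,0,0,0,-1],[0.7,-0.2,-0.3,0,-0.1,0,-1],[0.7,-0.2,-0.3,0,-0.2,0,-1],[0.7,-0.2,-0.3,0,-0.3,0,-1],[0.7,-0.2,-0.3,0,-0.4,0,-1],[0.7,-0.2,-0.3,0,-0.45,0,-1],[0.7,-0.2,-0.3,0,-0.45,0,-1],[0.7,-0.2,-0.3,0,-0.45,0,-1]]]}}

```text
t: 21.15
ee_pos: [0.5234, 0.1985, 0.2877]
orientation: [0.346, -0.012, 0.938, 0.002]
wrist_force: [-0.1, 0.5, 0.5]
gripper_width: 0.784
```

Run:
```python
from h import *
s=env.sense();print(s['t'],s['ee_pos'])
im=env.get_image("wrist")[...,::-1];C=cam("wrist");cv2.imwrite("pics/w8.png",im)
S=env.get_image("side")[...,::-1];cv2.imwrite("pics/s8.png",S)
p=proj(C,[.607,.2155,.2]).round().astype(int);print(p)
for z in(.19,.198,.2,.208,.216):print(z,proj(C,[.602,.2155,z]).round(1))
x0=max(0,min(p[0]-70,420));y0=max(0,min(p[1]-60,300))
A=cv2.resize(im[y0:y0+120,x0:x0+140],(560,480),interpolation=cv2.INTER_CUBIC)
cv2.imwrite("pics/v8.png",np.hstack([A,cv2.resize(S[140:260,220:280],(240,480),interpolation=cv2.INTER_CUBIC)]));print(x0,y0)
```

```text
21.15 [0.52336248 0.19853225 0.28772905]
[292 211]
0.19 [291.7 199. ]
0.198 [292.  206.3]
0.2 [292.  208.1]
0.208 [292.3 215.7]
0.216 [292.5 223.5]
222 151
```

View pics/v8.png

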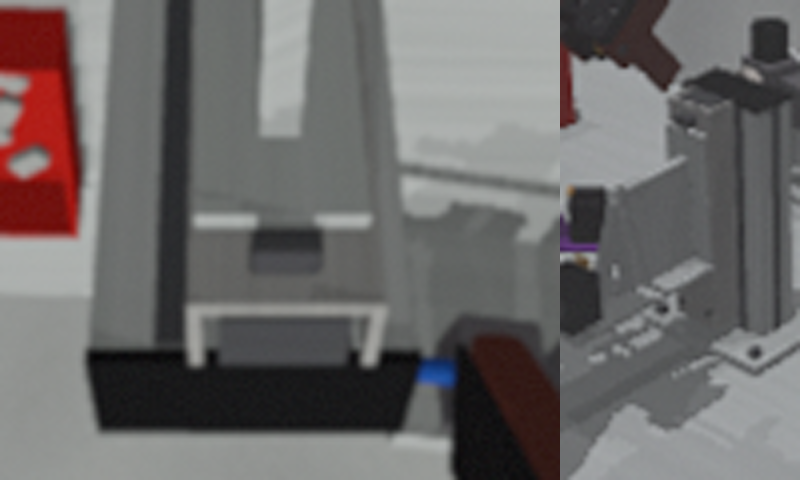

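The nose is out and overlaps the middle of the plate's bright top edge at crop (285,245). The plate lies flat on the web, and the gripper is clear. Handing in.

```bash
python3 -c "
from h import *
s=env.sense();print(s['t'],s['wrist_force'])
print([np.round(d['point'],4).tolist() for d in env.spot_point('wrist','bracket')+env.spot_point('wrist','claws')])
print(env.sign_off())"
```

```text
21.25 [ 0.38655739  0.29822424 -0.20397358]
[[0.6085, 0.2155, 0.0854], [0.5773, 0.5144, -0.0022], [0.574, 0.5192, 0.0503], [0.7971, 0.1015, 0.0009], [0.6043, 0.2142, 0.1272]]
the job is handed in; nothing more can be done
None
```

The bracket is hung on the upright with both claws in the slots and the catch snapped out over its back plate. I handed the job in at about 21 s of the 64 s allowed.

- **How it went:** I found the slots about 6 mm to the left (+y) of nominal in a close wrist view. I then gripped the rib, felt the claws in with about 4–10 N, and lowered until it stopped firmly. After letting go, I pressed on the rib top near the plate.
- **Forces:** The highest reading at the end of a move was about 21 N while lowering, or roughly 26 N once the bracket's weight is added. The press on the rib top read about 16 N. Both are well under 45 N, but forces are only reported at the end of each move.
- **Final height:** The press stopped dead with the bracket's underside at z ≈ 0.080 m, the nominal home height. The first stop while gripping agreed.
- **Catch:** The last wrist picture shows the nose out, overlapping the middle of the plate's top edge.
- **Checks that disagreed:** The network's last estimate of the bracket's underside was z = 0.085 m, about 5 mm above what touch gave. Its claws estimate of 0.127 m matched home, so I put this down to network scatter.
- **Not checked:** I did not locate the other objects again at the end. I felt no contact with any of them.

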